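# Close up the glue-stick cabinet until its latch snaps in

## Task

Close up the supply cabinet: with its door still open, first slide the carton of glue sticks that is sticking out right in until its front is level with the cabinet's front edges, then swing the door shut and press it slowly, near its free edge, until the latch's sprung tongue rides over the keeper and snaps in, so that the door stays shut by itself when you let go. Go by the feel of the latch and be gentle: do not slam or force the door, do not tip the carton, and leave the glue gun, the tape and the pen pot where they are.

Things in the scene. Friction and masses are not known exactly. Their poses are not given: they have to be found in the camera images.
- cabinet: Plywood supply cabinet screwed to the table, 200 mm deep, 240 wide, 190 high, of 12 mm board; one roofed bay, open at the front. Origin: centre of its underside; own +x points from the open front to the back, +y to the hinge side, z up. The front edges of sides, floor and roof lie at own x = -100 mm; the roof is 178 to 190 mm above the table, the bay's floor 12 mm.
- door (a joint): Door's opening angle, rad: 0 = parallel to the cabinet's front, more = open. It hangs out of plumb: with about 0.15 N m it swings open by itself to 1 rad or more unless latched. Latched it rests at -0.04 to 0.045 rad, depending on how the keeper is set. In its last 0.1 rad it should never be pressed with more than 14 N, nor in its last 0.3 rad swung shut faster than 1.5 rad/s.
- door_hinge (a point): Point on the door's upright hinge axis (own x = -109, y = +120 mm of the cabinet), in the plane of the door's inner face, 150 mm above the table. It turns with the door: own -y runs along the door to its free edge, own -x is the outward normal. Door: plywood, 240 mm wide, 12 mm thick, from 3 to 187 mm above the table.
- door_pad (a point): Point on the door's bare outer face to press on, above the latch case: 190 mm from the hinge line, 155 mm above the table, 32 mm below the door's upper edge; the outer face lies 12 mm outside the hinge's plane. It moves with the door; own -x is the outward normal.
- latch (a point): Middle of the steel latch case on the door's outer face by its free edge: 60 mm along the door, 44 high (73 to 117 mm above the table), 22 off the face; its round knob ends 44 mm off the face. Its sprung, slope-nosed tongue sticks out 14 mm past the free edge. Riding over the keeper takes about 5 N of slow steady push at door_pad, then the force drops and it snaps out behind.
- keeper_place (a point): Middle setting of the keeper's lip, fixed to the cabinet: a bent-steel hook, 34 mm high, beside the bay, 11 mm outside the cabinet's side, its arm 23 mm out, reaching 46 mm ahead of its front. Keeper and rubber door buffer sit in slots, set up to 8 mm nearer or farther (not reported), so the depths of snap and stop must be felt. Touch about 12 mm before home; buffer 1.5 mm past the snap, stiff: about 15 N per mm.
- carton_front (a point): Centre of the front face of an open carton of white glue sticks, 160 mm deep, 110 wide, 150 high (point 75 mm above its underside), 0.35 to 0.7 kg, standing on the bay's floor (rim 162 mm above the table), nearly square to it, sticking out 35 to 65 mm. Own +x points inward. A push of a few N, best just under its rim, where a hand stays above the roof, slides it; 30 mm is free behind it.
- glue_gun: Black hot-glue gun lying on its side on the table, about 155 x 130 x 34 mm, not to be disturbed. Origin: underside of its barrel.
- tape: Roll of paper tape lying flat, 96 mm across, 48 mm high, not to be disturbed. Origin: centre of its underside.
- pen_pot: Steel pot with pens, 76 mm across, 100 mm high (pens to 150 mm), not to be disturbed. Origin: centre of its underside.
Things that resemble listed ones, but are neither listed nor needed, are in the scene too. What is meant by the part that bears carton_front is not orange, and is the smaller of those in its own colour.

How it is judged:
By the outcome, as a careful person would: the job done as asked, in the order asked, and still so for the second after the job is handed in, with the robot touching nothing.
It also fails if it takes over 61 s, if anything falls off the work surface, if the arm or the gripper's body presses on something with over 40 N, if the wrist force passes 120 N, or if a joint passes its speed limit or range.

## Robot

A 6-joint arm with a two-finger parallel gripper is mounted at the origin on the work surface. World frame = base frame: x ahead of the robot, y to its left, z up, the work surface at z = 0. Lengths are in m, angles in degrees, forces in N, time in s.
With the tool pointing down it reaches from about 0.3 to 0.75 m from the base axis. Payload 8.5 kg.
Tool frame: the origin (TCP) lies midway between the tips of the shut fingers; the grasp point (between the pads) lies 19 mm behind it; y points along the fingers, x is the direction in which the jaws open and shut, and the axes are right-handed (so a half turn about y gives the same grasp; the last joint's range is limited). The gripper opens to 85 mm and grips with 20 to 120 N. Pads are 22 mm wide; open, the fingers measure 114 mm over their backs; the gripper's body (76 mm by 85 mm) begins 54 mm behind the grasp point. The pads swing forward as they close: fully open they stand 13 mm farther back than shut.
Start: joints at [56.534, 21.807, 74.336, -0, 83.858, -12.336], TCP at [0.198, 0.513, 0.231] pointing down, gripper open.
Joint ranges: [-178.18, 178.18], [-50.72, 133.34], [12.68, 142.11], [-81.47, 261.47], [9.98, 163.14], [-165.26, 165.26]. Speed limits (degrees/s): [136.94, 136.94, 180, 180, 180, 180].

## Interface

Orientations are given as a 3x3 rotation matrix whose columns are the frame's x, y, z axes.
In Python, from rig import env gives the robot as it stands.
- The arm moves only by the tool carry_out, never from a script. Its argument "plan" is a list of rows, each a list of 3 entries, a list of its own where there are three numbers: the shift along the tool's x, y, z in m, then the turn, a rotation vector about the tool's x, y, z in degrees, then the finger opening in m, from 0 to 0.0854. In form: [[[dx, dy, dz], [ax, ay, az], jaw], ...]. A call has 1 to 8 rows; each row shifts and turns the commanded pose from where the row before left it, along the tool's axes as they then stand; what a row does not reach is not made up. A row lasts 1/8 s, in which the tool goes at most 62.5 mm and 10.7 degrees, less where a joint would pass 70% of its speed; a pose out of reach is approached as far as the arm can. A call is refused whole if a number of a shift passes 0.0625 or a number of a turn 10.7, either way. A call with a gripper value outside its range is refused whole. The fingers move at their own pace and stop on an object; "force" is the grip in N (left out, the last holds). Time passes only in rows, so rows that do not move let the fingers close. It gives the time, the measured TCP pose, the force and the opening at its end, in the units of the state.
- env.observe(): the state, without advancing time (a new reading comes with each control period).
- env.get_image(name): name is "side" or "top"; returns a dict with "image" (420x560x3 uint8, red, green, blue), "vfov" (degrees; the focal length in pixels is half the picture's height over the tangent of half this angle, whatever the lens; pixels are square), "cx", "cy" (the principal point, pixels), "k1" (the pictures are not rectified: a ray, as slopes to the right and down, at radius r is drawn at 1 + k1 r^2 times it, then the intrinsics apply), "rvec" (rotation vector, rad) and "tvec" (3), from world to camera coordinates, as OpenCV has them. Camera axes: x right, y down, z forward; pixel columns grow to the right and rows downward; lengths in m; the calibration is good to about 2 mm. A picture is of the moment at which its call begins. There is no depth.
- env.close_job(): hands the job in, once; it reports no verdict.
Trained networks look in a picture, given as the dict that the camera call returned (one of the last four; its "shot" number tells which), for a name from the list of things; names that differ only in an ending like _2 or _b are one class to them, and where a whole thing is asked for, a point or a joint stands for the part that bears it (a point fixed in the world has none). Each returns a list of dicts, best first, with "conf" (0 to 1); they miss things now and then, are a little off and sometimes report something else, mostly with a low value. They report only what shows in the picture. A call takes as long as a camera call. They do not tell look-alikes from the thing itself.
- env.outline_of(target, picture): "mask" (420x560 bool, what is visible of it) and "pixel" ([row, column] in pixels, amid what is visible of it).
The state is a dict: "time_s": time; "q": joint angles; "qvel": joint speeds; "joint_efforts": joint torques, N m; "position": TCP position; "tool_rot": TCP orientation; "ft_force": force on the tool from outside, world axes, zero at the start; "wrist_torque": the same for the moment, N m; "grip_width": finger opening in m.
Only numpy, scipy, OpenCV 4.12 (cv2) and the standard library are available. Lean on these libraries where they do the work, as an engineer would, in place of code of your own. Each camera call takes 0.05 s, during which the arm holds its last target.

## Working session

There is one attempt and no reset: what is moved stays moved. The work goes in short steps, Python scripts to look and compute and a tool call to move; the robot and the scene stay as the last step left them, time stands still between calls to the robot, and variables do not carry over. Pictures are saved under pics/ and viewed, and the job is handed in when it is done.

Besides the shell and the picture viewer there is one more tool, called after "Request:" as a command line: name --argument value ..., lists and objects as JSON in quotes. carry_out: Moves the arm, as the interface text tells. Its arguments: {"type":"object","properties":{"plan":{"type":"array","items":{"type":"array"}},"force":{"type":"number"}},"required":["plan"]}

```bash
ls; mkdir -p pics
python3 - <<'E'
from rig import env
import cv2,json
for n in ("side","top"):
    p=env.get_image(n); cv2.imwrite(f"pics/{n}0.png",p["image"][:,:,::-1])
    print(n,{k:v for k,v in p.items() if k!="image"})
    for t in ["cabinet","door","latch","carton_front","glue_gun","tape","pen_pot"]:
        for r in env.outline_of(t,p): print(t,round(r["conf"],2),r["pixel"],r["mask"].sum())
print(env.observe())
E
```

```text
pics
side {'vfov': 51.849853462606085, 'cx': 283.744930832308, 'cy': 206.8703952228268, 'k1': -0.08336995751190092, 'rvec': array([ 2.16306065,  1.89702687, -0.30691409]), 'tvec': array([-0.01888593, -0.41596978,  1.51874365]), 'shot': 1}
cabinet 0.8 [204.5, 378.8] 8963
door 0.68 [205.1, 297.3] 1578
latch 0.7 [209.0, 298.0] 1644
carton_front 0.78 [317.4, 313.1] 2799
carton_front 0.69 [103.2, 387.5] 5992
carton_front 0.66 [232.1, 351.0] 1291
glue_gun 0.93 [277.7, 153.7] 1082
tape 0.62 [188.8, 179.9] 551
pen_pot 0.55 [306.3, 231.8] 609
pen_pot 0.35 [233.5, 352.2] 1339
top {'vfov': 53.61715468014517, 'cx': 279.77696047286355, 'cy': 205.63213660470998, 'k1': -0.09346609537556283, 'rvec': array([ 2.21322393, -2.16568442,  0.04730476]), 'tvec': array([-0.04256422,  0.47728161,  1.40458268]), 'shot': 2}
cabinet 0.6 [192.2, 195.6] 6281
door 0.62 [201.2, 277.5] 775
latch 0.81 [204.5, 275.9] 825
carton_front 0.75 [295.4, 155.9] 5402
carton_front 0.72 [107.9, 268.3] 2067
carton_front 0.63 [176.1, 226.2] 745
glue_gun 0.97 [163.6, 401.3] 774
tape 0.89 [241.7, 382.4] 406
{'time_s': 0.8, 'q': array([ 5.65341770e+01,  2.18074487e+01,  7.43355687e+01, -3.74936005e-04,
        8.38566015e+01, -1.23359772e+01]), 'qvel': array([-0.01465949, -0.03922958,  0.01668112, -0.10439304,  0.03299777,
        0.04759322]), 'joint_efforts': array([-8.71329939e-04, -4.48285532e+01, -2.31462389e+01, -2.35833277e-04,
        3.77280458e-04, -3.06029548e-06]), 'position': array([0.19826504, 0.51301003, 0.23131593]), 'tool_rot': array([[ 3.60482088e-01,  9.09604062e-06, -9.32766136e-01],
       [ 9.32766136e-01,  1.96171162e-06,  3.60482088e-01],
       [ 5.10877789e-06, -1.00000000e+00, -7.77731676e-06]]), 'ft_force': array([-0.36400998, -0.6230709 , -0.18364181]), 'wrist_torque': array([0.00854202, 0.01563505, 0.04643248]), 'grip_width': 0.08544218033839045}
```

View pics/side0.png

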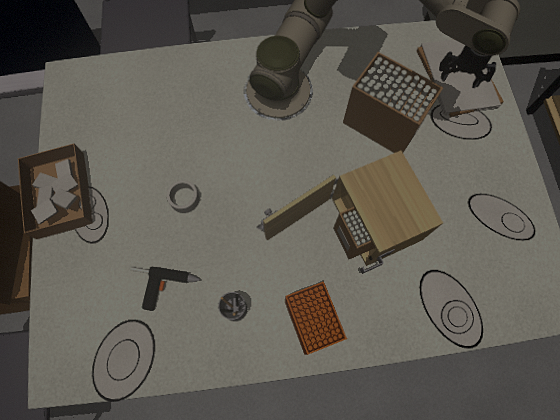

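View pics/top0.png

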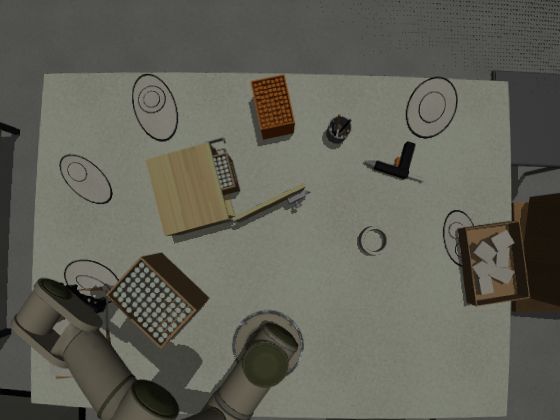

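```bash
cat > h.py <<'E'
import numpy as np,cv2,pickle
def K(p):
    f=p["image"].shape[0]/2/np.tan(np.radians(p["vfov"]/2)); return np.array([[f,0,p["cx"]],[0,f,p["cy"]],[0,0,1.]])
def proj(P,p):
    return cv2.projectPoints(np.array(P,float).reshape(-1,3),p["rvec"],p["tvec"],K(p),np.array([p["k1"],0,0,0,0.]))[0][:,0]
def ray(uv,p):
    d=cv2.undistortPointsIter(np.array(uv,float).reshape(-1,1,2),K(p),np.array([p["k1"],0,0,0,0.]),None,None,(3,100,1e-12))[:,0]
    R=cv2.Rodrigues(p["rvec"])[0]; d=np.c_[d,np.ones(len(d))]@R; return -R.T@p["tvec"],d
def at_z(uv,p,z):
    o,d=ray(uv,p); return o+d*((z-o[2])/d[:,2])[:,None]
def crop(p,r0,r1,c0,c1,s,fn,pts=None):
    im=np.ascontiguousarray(p["image"][r0:r1,c0:c1,::-1]); im=cv2.convertScaleAbs(cv2.resize(im,None,fx=s,fy=s,interpolation=cv2.INTER_CUBIC),alpha=1.4)
    if pts is not None:
        for a,b in pts: cv2.circle(im,(int((a+.5-c0)*s),int((b+.5-r0)*s)),2,(255,0,255),-1)
    cv2.imwrite(fn,im)
E
python3 - <<'E'
from rig import env
from h import *
for n in ("side","top"):
    p=env.get_image(n); pickle.dump(dict(p),open(n+"0.pkl","wb"))
    for t in ["cabinet"]:
        for r in env.outline_of(t,p): np.save(n+"_cab.npy",r["mask"])
    if n=="side": crop(p,140,290,250,450,4,"pics/side_c.png")
    else: crop(p,125,245,135,325,4,"pics/top_c.png")
E
```

```text
(no output)
```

View pics/side_c.png

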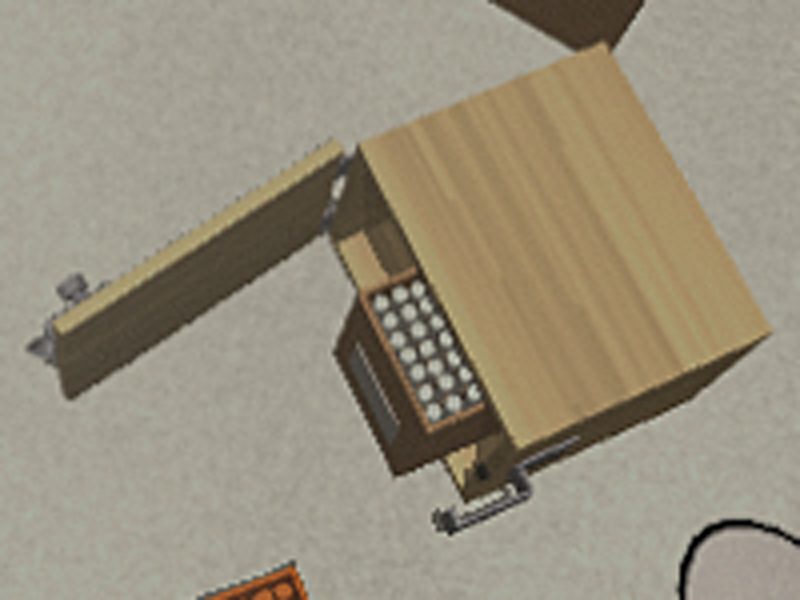

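View pics/top_c.png

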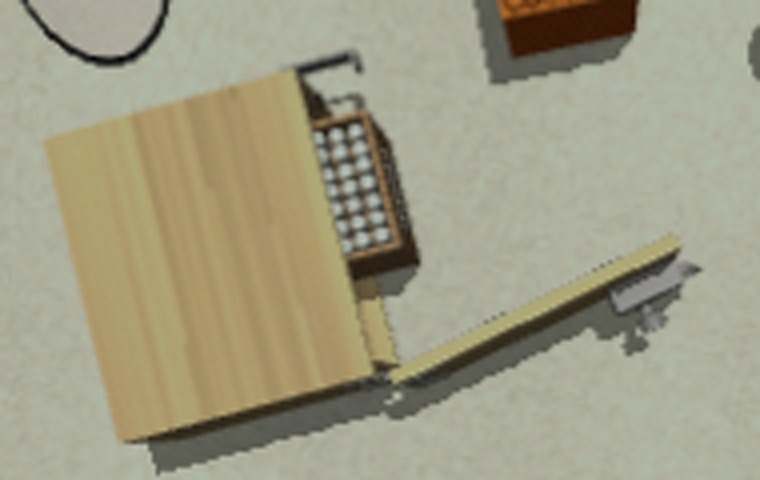

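```bash
cat > fit.py <<'E'
from h import *
from scipy.optimize import least_squares
P={n:pickle.load(open(n+"0.pkl","rb")) for n in("side","top")}
def px(c,n): 
    o=(250,140) if n=="side" else (135,125)
    return np.array(c,float)/4-.375+o
R={"top":px([(45,140),(297,70),(372,375),(123,440)],"top"),"side":px([(772,330),(517,447),(358,145),(605,43)],"side")}
own=np.array([(.1,-.12,.19),(-.1,-.12,.19),(-.1,.12,.19),(.1,.12,.19)])
def W(v,pts): 
    c,s=np.cos(v[2]),np.sin(v[2]); pts=np.atleast_2d(pts)
    return np.c_[v[0]+c*pts[:,0]-s*pts[:,1],v[1]+s*pts[:,0]+c*pts[:,1],pts[:,2]]
if __name__=="__main__":
    for ns in (["top"],["side"],["top","side"]):
        f=lambda v:np.concatenate([(proj(W(v,own),P[n])-R[n]).ravel() for n in ns])
        s=least_squares(f,[.5,.2,1.57]); print(ns,s.x,np.degrees(s.x[2]),np.round(s.fun,1))
    v=s.x
    # carton rim z=.162 front corners
    t=at_z(px([(366,108),(405,248)],"top"),P["top"],.162); q=at_z(px([(430,435),(367,292)],"side"),P["side"],.162)
    for a in (t,q):
        d=a-[v[0],v[1],0]; c,s_=np.cos(v[2]),np.sin(v[2])
        print("rim own",np.round(np.c_[c*d[:,0]+s_*d[:,1],-s_*d[:,0]+c*d[:,1]],4))
    # door top free-edge z=.187
    t=at_z(px([(676,236),(395,378)],"top"),P["top"],.187); q=at_z(px([(60,328),(340,148)],"side"),P["side"],.187)
    h=W(v,(-.109,.12,.15))[0]; print("hinge",h)
    for a in (t,q):
        d=a-[v[0],v[1],0]; c,s_=np.cos(v[2]),np.sin(v[2])
        o=np.c_[c*d[:,0]+s_*d[:,1],-s_*d[:,0]+c*d[:,1]]; e=o-[-.109,.12]
        print("door own",np.round(o,4),np.hypot(*e[0]),"angle",np.arctan2(-e[0,0],-e[0,1]))
    np.save("cab.npy",v)
E
python3 fit.py
```

```text
['top'] [0.51453558 0.2473743  1.85392198] 106.22190478618889 [-0.1 -0.6 -0.  -0.4  1.   0.  -0.8  0.9]
['side'] [0.51586139 0.24689842 1.85813793] 106.46346122757996 [ 0.4  0.4  0.   0.7 -0.3 -0.5 -0.1 -0.8]
['top', 'side'] [0.5152165  0.24716043 1.85612238] 106.34797857800153 [-0.1 -0.7 -0.1 -0.7  1.1 -0.3 -0.7  0.7  0.4  0.3 -0.   0.4 -0.2 -0.8
  0.  -1. ]
rim own [[-0.1405 -0.0819]
 [-0.1422  0.0309]]
rim own [[-0.1415 -0.0843]
 [-0.1355  0.0247]]
hinge [0.43074837 0.10879087 0.15      ]
door own [[-0.343   0.0785]
 [-0.1122  0.1265]] 0.23764816252721138 angle 1.3953668453102308
door own [[-0.3435  0.0797]
 [-0.1123  0.1216]] 0.23795772702642756 angle 1.4005084430121288
```

Request:
carry_out --plan '[[[0,-0.02,0],[0,10.5,0],0],[[0,-0.02,0],[0,10.5,0],0],[[0,-0.02,0],[0,10.5,0],0],[[0,-0.02,0],[0,10.5,0],0],[[0,-0.02,0],[0,10.5,0],0],[[0.02,0,-0.04],[0,0,0],0],[[0.02575,0,-0.0529],[0,0,0],0],[[0.02575,0,-0.0529],[0,0,0],0]]' --force 40

```text
time_s: 2.0
position: [0.3088, 0.392, 0.3314]
tool_rot: [[0.959, 0.0, -0.283], [0.283, 0.0, 0.959], [0.0, -1.0, 0.0]]
ft_force: [1.7, 0.1, 0.2]
grip_width: -0.0001
```

Request:
carry_out --plan '[[[0.0265,0,-0.0545],[0,0,0],0],[[0.0265,0,-0.0545],[0,0,0],0],[[0.0265,0,-0.0545],[0,0,0],0],[[0.0265,0,-0.0545],[0,0,0],0],[[0.0265,0,-0.0545],[0,0,0],0],[[0.0265,0,-0.0545],[0,0,0],0],[[0.0265,0,-0.0545],[0,0,0],0],[[0,0,0],[0,0,0],0]]'

```text
time_s: 3.0
position: [0.5954, 0.0763, 0.3296]
tool_rot: [[0.961, -0.002, -0.278], [0.278, -0.0, 0.961], [-0.002, -1.0, 0.0]]
ft_force: [-0.7, 1.1, -0.2]
grip_width: 0.0006
```

```bash
cat > st.py <<'E'
from rig import env
import numpy as np
v=np.load("cab.npy")
def own(p):
    c,s=np.cos(v[2]),np.sin(v[2]); d=np.array(p)[:2]-v[:2]; return np.round([c*d[0]+s*d[1],-s*d[0]+c*d[1],p[2]],4)
def ownv(p):
    c,s=np.cos(v[2]),np.sin(v[2]); d=np.array(p); return np.round([c*d[0]+s*d[1],-s*d[0]+c*d[1],p[2]],2)
o=env.observe(); print(o["time_s"],"own",own(o["position"]),"F own",ownv(o["ft_force"]),o["q"].round(1))
E
python3 st.py
```

```text
3.0 own [-0.1865 -0.0289  0.3296] F own [ 1.21  0.38 -0.18] [ -4.   24.8  53.7  -0.  101.6 -20.1]
```

Request:
carry_out --plan '[[[0,0.045,0],[0,0,0],0],[[0,0.045,0],[0,0,0],0],[[0,0.045,0],[0,0,0],0],[[0,0.045,0],[0,0,0],0],[[0,0,0],[0,0,0],0]]'

```text
time_s: 3.62
position: [0.5917, 0.0802, 0.1491]
tool_rot: [[0.959, -0.006, -0.282], [0.282, 0.001, 0.959], [-0.006, -1.0, 0.002]]
ft_force: [-0.1, -0.0, 0.7]
grip_width: -0.0
```

```bash
python3 st.py
python3 - <<'E'
from rig import env
from h import *
p=env.get_image("side"); crop(p,140,290,250,450,4,"pics/side_1.png")
E
```

```text
3.625 own [-0.1818 -0.0264  0.1491] F own [0.02 0.15 0.68] [ -3.6  30.5  73.8   0.   76.1 -20. ]
```

View pics/side_1.png

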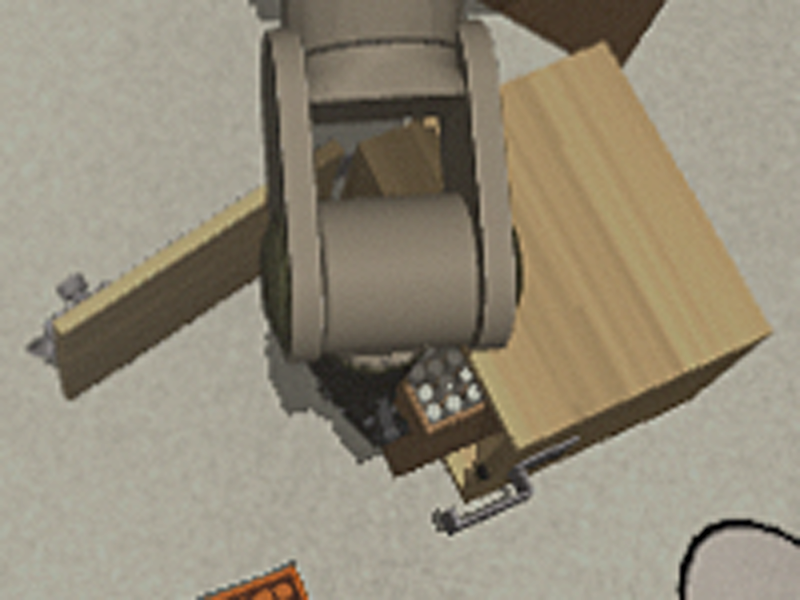

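Request:
carry_out --plan '[[[0,0,0.004],[0,0,0],0],[[0,0,0.004],[0,0,0],0],[[0,0,0.004],[0,0,0],0],[[0,0,0.004],[0,0,0],0],[[0,0,0.004],[0,0,0],0],[[0,0,0.004],[0,0,0],0]]'

```text
time_s: 4.42
position: [0.5866, 0.1028, 0.1513]
tool_rot: [[0.959, -0.0, -0.282], [0.282, 0.0, 0.959], [-0.0, -1.0, 0.0]]
ft_force: [-0.4, -0.7, 0.3]
grip_width: -0.0002
```

```bash
python3 st.py
```

```text
4.425 own [-0.1586 -0.0279  0.1513] F own [-0.56  0.55  0.27] [ -1.4  30.1  74.2   0.   75.8 -17.8]
```

Request:
carry_out --plan '[[[0,0.005,0.002],[0,0,0],0],[[0,0,0.002],[0,0,0],0],[[0,0,0.002],[0,0,0],0]]'

```text
time_s: 4.8
position: [0.585, 0.1083, 0.1462]
tool_rot: [[0.959, -0.0, -0.282], [0.282, -0.0, 0.959], [-0.0, -1.0, 0.0]]
ft_force: [0.1, 0.5, 0.2]
grip_width: 0.0003
```

```bash
python3 st.py
```

```text
4.8 own [-0.1529 -0.0279  0.1462] F own [ 0.45 -0.19  0.19] [ -0.9  30.3  74.7  -0.   75.  -17.3]
```

Request:
carry_out --plan '[[[0,0,0.0015],[0,0,0],0],[[0,0,0.0015],[0,0,0],0]]'

```text
time_s: 5.05
position: [0.5844, 0.1108, 0.1465]
tool_rot: [[0.959, 0.001, -0.282], [0.282, -0.001, 0.959], [0.0, -1.0, -0.001]]
ft_force: [1.0, -4.1, 1.7]
grip_width: 0.0004
```

Request:
carry_out --plan '[[[0,0,0.0015],[0,0,0],0],[[0,0,0.0015],[0,0,0],0]]'

```text
time_s: 5.3
position: [0.5835, 0.1138, 0.1464]
tool_rot: [[0.96, 0.001, -0.282], [0.282, -0.001, 0.96], [0.0, -1.0, -0.001]]
ft_force: [1.0, -4.0, 0.9]
grip_width: 0.0003
```

Request:
carry_out --plan '[[[0,0,0.0015],[0,0,0],0],[[0,0,0.0015],[0,0,0],0]]'

```text
time_s: 5.55
position: [0.5825, 0.1169, 0.1464]
tool_rot: [[0.959, 0.0, -0.282], [0.282, -0.0, 0.959], [0.0, -1.0, -0.0]]
ft_force: [0.3, -4.2, 1.7]
grip_width: -0.0004
```

```bash
python3 st.py
```

```text
5.55 own [-0.1439 -0.0279  0.1464] F own [-4.11  0.84  1.71] [ -0.1  30.2  74.8  -0.   75.  -16.4]
```

Request:
carry_out --plan '[[[0,0,0.002],[0,0,0],0],[[0,0,0.002],[0,0,0],0],[[0,0,0.002],[0,0,0],0],[[0,0,0.002],[0,0,0],0],[[0,0,0.002],[0,0,0],0],[[0,0,0.002],[0,0,0],0],[[0,0,0.002],[0,0,0],0],[[0,0,0.002],[0,0,0],0]]'

```text
time_s: 6.55
position: [0.578, 0.1324, 0.1464]
tool_rot: [[0.959, 0.0, -0.282], [0.282, -0.0, 0.959], [0.0, -1.0, -0.0]]
ft_force: [1.2, -5.0, 1.9]
grip_width: -0.0002
```

Request:
carry_out --plan '[[[0,0,0.002],[0,0,0],0],[[0,0,0.002],[0,0,0],0],[[0,0,0.002],[0,0,0],0],[[0,0,0.002],[0,0,0],0],[[0,0,0.002],[0,0,0],0],[[0,0,0.002],[0,0,0],0]]'

```text
time_s: 7.3
position: [0.5746, 0.1439, 0.1464]
tool_rot: [[0.959, 0.0, -0.282], [0.282, -0.0, 0.959], [0.0, -1.0, -0.0]]
ft_force: [1.1, -4.9, 2.9]
grip_width: -0.0002
```

```bash
python3 st.py;python3 - <<'E'
from rig import env
from h import *
p=env.get_image("side"); crop(p,140,290,250,450,4,"pics/side_2.png")
E
```

```text
7.3 own [-0.1158 -0.0279  0.1464] F own [-4.98  0.28  2.89] [  2.6  30.   75.1  -0.   74.8 -13.7]
```

View pics/side_2.png

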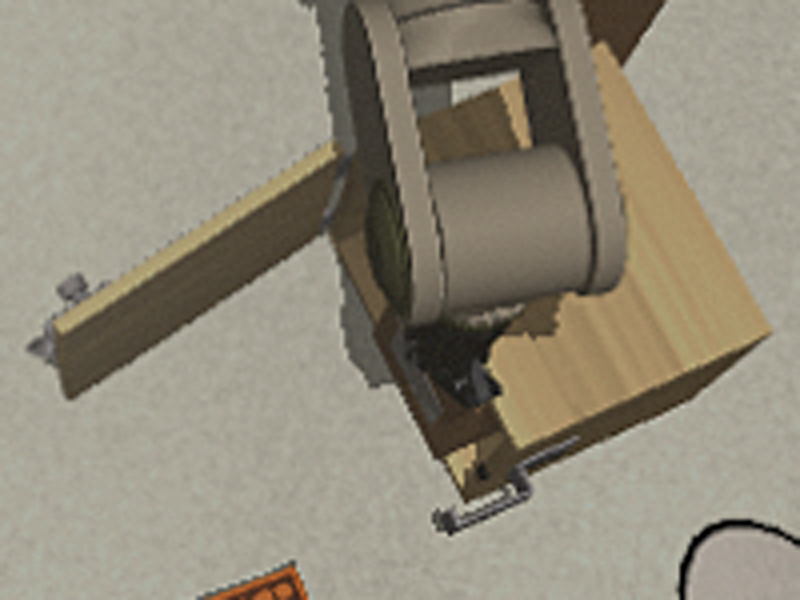

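Run:
```python
from h import *
from fit import px,P,W
v=np.load("cab.npy")
def own(uv,z):
    a=at_z(px(uv,"side"),P["side"],z)[:,:2]-v[:2]; c,s=np.cos(v[2]),np.sin(v[2]); return np.c_[c*a[:,0]+s*a[:,1],-s*a[:,0]+c*a[:,1]]
print(own([(435,459)],.012), own([(465,500),(330,235)],.012), own([(493,405)],.162))
print((proj(W(v,[(-.1,-.083,.012),(-.1,-.12,.012),(-.1,.12,0.012)]),P["side"])-[250,140]+.375)*4)
```

```text
[[-0.10762171 -0.08135531]] [[-0.10106064 -0.11908396]
 [-0.10176904  0.11504017]] [[-0.09236591 -0.08315602]]
[[444.80681538 456.95042852]
 [466.78234847 500.5239576 ]
 [329.27212023 228.80576157]]
```

Request:
carry_out --plan '[[[0,0,0.0015],[0,0,0],0],[[0,0,0.0015],[0,0,0],0],[[0,0,0],[0,0,0],0]]'

```text
time_s: 7.72
position: [0.5737, 0.1468, 0.1464]
tool_rot: [[0.959, -0.0, -0.282], [0.282, 0.0, 0.959], [0.0, -1.0, 0.0]]
ft_force: [1.3, -2.8, 2.5]
grip_width: 0.0004
```

Request:
carry_out --plan '[[[0,0,-0.01],[0,0,0],0],[[0,0,-0.02],[0,0,0],0],[[0,-0.03,-0.03],[0,0,0],0],[[0,-0.05,-0.05],[0,0,0],0],[[0,-0.05,-0.05],[0,0,0],0],[[-0.04,-0.01,-0.04],[0,0,0],0],[[-0.05,0,-0.02],[0,0,0],0],[[0,0,0],[0,0,0],0]]'

```text
time_s: 8.72
position: [0.5441, -0.0813, 0.275]
tool_rot: [[0.961, -0.001, -0.278], [0.278, 0.0, 0.961], [-0.001, -1.0, 0.001]]
ft_force: [0.5, -0.2, 0.0]
grip_width: 0.0001
```

```bash
python3 st.py;python3 - <<'E'
from rig import env
from h import *
for n,c in (("side",(140,290,250,450)),("top",(125,245,135,325))):
    p=env.get_image(n); crop(p,*c,4,f"pics/{n}_3.png")
E
```

```text
8.725 own [-0.3233  0.0648  0.275 ] F own [-0.33 -0.47  0.02] [-20.8  20.3  69.4   0.   90.3 -37. ]
```

View pics/side_3.png

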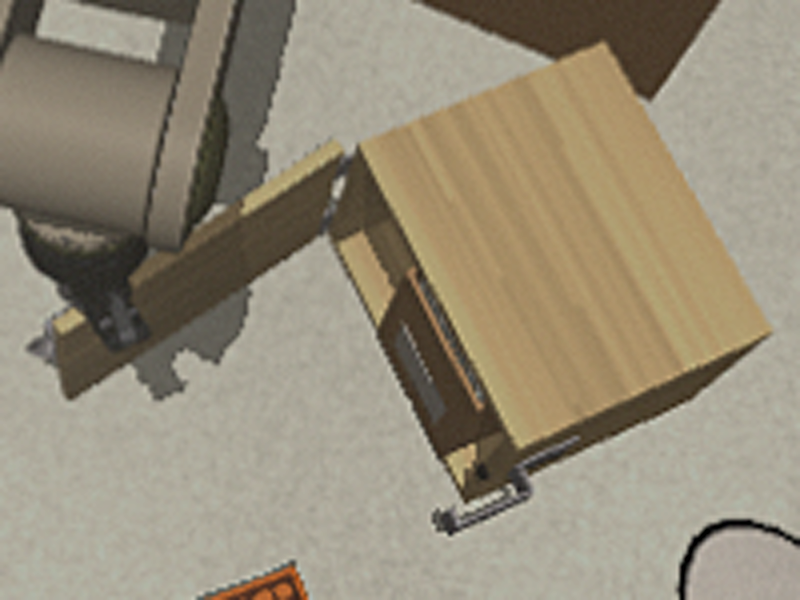

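View pics/top_3.png

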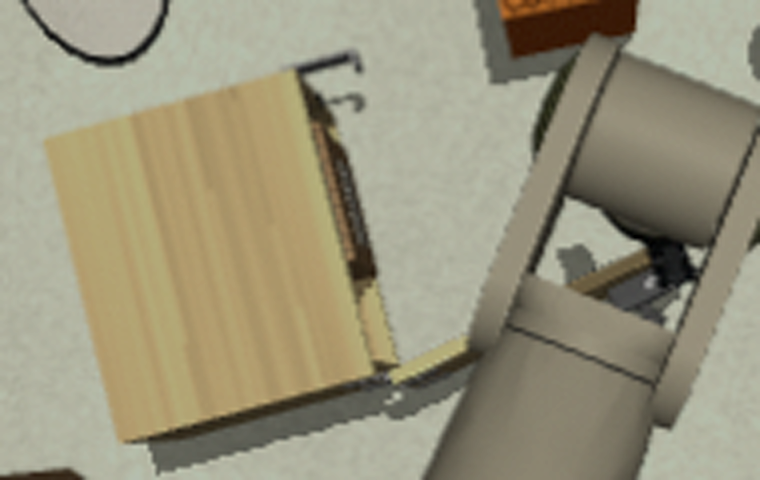

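```bash
cat > m.py <<'E'
from h import *
from fit import px,P,W
v=np.load("cab.npy")
def own(uv,z,n="side"):
    a=at_z(px(uv,n),P[n],z)[:,:2]-v[:2]; c,s=np.cos(v[2]),np.sin(v[2]); return np.c_[c*a[:,0]+s*a[:,1],-s*a[:,0]+c*a[:,1]].round(4)
E
python3 - <<'E'
from m import *
print(own([(445,457),(380,327)],.012)); print(own([(483,408),(411,270)],.162)); print(own([(319,122),(354,264)],.162,"top"), own([(377,278)],.012,"top"))
for n in("side","top"): 
  o=np.array((250,140) if n=="side" else (135,125))
  print((proj(W(v,[(-.1,y,z) for y,z in((-.083,.012),(.027,.012),(-.083,.162),(.027,.162))]),P[n])-o+.375)*4)
E
python3 - <<'E'
import cv2
a=cv2.imread("pics/side_3.png")[250:530,310:550]; cv2.imwrite("pics/z.png",cv2.resize(a,None,fx=2.1,fy=2.1,interpolation=cv2.INTER_CUBIC))
E
```

```text
[[-0.0999 -0.0831]
 [-0.0993  0.0303]]
[[-0.0996 -0.0822]
 [-0.1     0.0267]]
[[-0.1027 -0.081 ]
 [-0.1012  0.0325]] [[-0.0996  0.0306]]
[[444.80681538 456.95042852]
 [381.13149856 331.01899809]
 [483.04604178 409.2089522 ]
 [410.86858991 269.63721554]]
[[344.31534599 150.9373356 ]
 [376.42573954 273.780498  ]
 [315.02216471 120.4626975 ]
 [350.63744661 257.46176181]]
```

View pics/z.png

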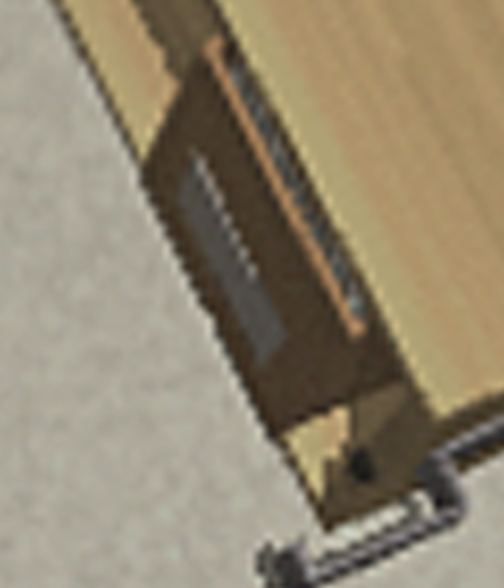

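Request:
carry_out --plan '[[[0,0,0],[0,10,0],0],[[0,0,0],[0,10,0],0],[[0,0,0],[0,10,0],0],[[0,0,0],[0,10,0],0],[[0,0,0],[0,10,0],0],[[0,0,0],[0,10,0],0],[[0,0,0],[0,10,0],0],[[0,0,0],[0,10,0],0]]'

```text
time_s: 9.82
position: [0.5469, -0.0781, 0.2743]
tool_rot: [[0.44, -0.0, 0.898], [-0.898, 0.001, 0.44], [-0.001, -1.0, -0.0]]
ft_force: [-1.2, 0.3, -0.6]
grip_width: -0.0
```

```bash
cat >> st.py <<'E'
# door-frame view: tool yaw -> theta; hinge own (-.109,.12)
R=o["tool_rot"]; tz=ownv(R[:,2]); th=np.arctan2(-tz[1],tz[0])
u=np.array([-np.sin(th),-np.cos(th)]); n=np.array([-np.cos(th),np.sin(th)])
d=own(o["position"])[:2]-[-.109,.12]
import math
print("theta_tool deg %.2f  r %.4f  D(n) %.4f | z.down %s"%(math.degrees(th),d@u,d@n,R[2].round(3)))
f=ownv(o["ft_force"])[:2]; print("F u %.2f n %.2f"%(f@u,f@n), "face angle if D=.023: %.4f rad"%( th - (d@n-.023)/.19*-1 ))
E
python3 st.py
```

```text
9.825 own [-0.321   0.0611  0.2743] F own [ 0.64  1.03 -0.58] [-20.4  20.6  69.2   0.   90.3  43.5]
theta_tool deg 80.26  r 0.2189  D(n) -0.0222 | z.down [-0.001 -1.    -0.   ]
F u -0.81 n 0.91 face angle if D=.023: 1.1630 rad
```

Request:
carry_out --plan '[[[-0.015,0,-0.045],[0,0,0],0],[[-0.014,0,-0.04],[0,0,0],0],[[0,0,0],[0,0,0],0],[[0,0.04,0],[0,0,0],0],[[0,0.04,0],[0,0,0],0],[[0,0.04,0],[0,0,0],0],[[0,0,0],[0,0,0],0]]'

```text
time_s: 10.7
position: [0.4572, -0.0897, 0.1527]
tool_rot: [[0.445, -0.005, 0.896], [-0.896, 0.003, 0.445], [-0.004, -1.0, -0.003]]
ft_force: [0.6, -0.2, 0.6]
grip_width: -0.0002
```

```bash
python3 st.py
```

```text
10.7 own [-0.3069  0.1505  0.1527] F own [-0.33 -0.56  0.61] [-25.7  18.2  94.4   0.   67.7  37.8]
theta_tool deg 80.16  r 0.1898  D(n) 0.0639 | z.down [-0.004 -1.    -0.003]
F u 0.42 n -0.50 face angle if D=.023: 1.6142 rad
```

Approach the door face.

Request:
carry_out --plan '[[[0,0,0.01],[0,0,0],0],[[0,0,0.01],[0,0,0],0],[[0,0,0.008],[0,0,0],0],[[0,0,0.006],[0,0,0],0],[[0,0,0.004],[0,0,0],0],[[0,0,0.003],[0,0,0],0],[[0,0,0.002],[0,0,0],0]]'

```text
time_s: 11.58
position: [0.4956, -0.0713, 0.1547]
tool_rot: [[0.444, -0.0, 0.896], [-0.896, 0.0, 0.444], [-0.0, -1.0, -0.0]]
ft_force: [0.2, -0.5, -0.3]
grip_width: 0.0003
```

```bash
python3 st.py
```

```text
11.575 own [-0.3001  0.1084  0.1547] F own [-0.55 -0.03 -0.28] [-21.8  21.2  89.2  -0.   69.6  41.9]
theta_tool deg 80.16  r 0.1903  D(n) 0.0212 | z.down [-0. -1. -0.]
F u 0.55 n 0.06 face angle if D=.023: 1.3897 rad
```

Request:
carry_out --plan '[[[0.0006,0,0.0083],[0,-2.5,0],0],[[0.001,0,0.0133],[0,-4,0],0],[[0.001,0,0.0133],[0,-4,0],0],[[0.001,0,0.0133],[0,-4,0],0],[[0.001,0,0.0133],[0,-4,0],0],[[0.001,0,0.0133],[0,-4,0],0],[[0.001,0,0.0133],[0,-4,0],0],[[0.0006,0,0.0083],[0,-2.5,0],0]]'

```text
time_s: 12.58
position: [0.5748, -0.0164, 0.1546]
tool_rot: [[0.825, -0.0, 0.566], [-0.566, -0.0, 0.825], [-0.0, -1.0, -0.0]]
ft_force: [0.4, -0.8, 0.6]
grip_width: 0.0001
```

```bash
python3 st.py;python3 - <<'E'
from rig import env
from h import *
p=env.get_image("side"); crop(p,140,290,250,450,4,"pics/side_4.png")
E
```

```text
12.575 own [-0.2696  0.017   0.1546] F own [-0.87 -0.12  0.57] [-13.4  28.   77.4  -0.   74.6  21. ]
theta_tool deg 50.71  r 0.1895  D(n) 0.0220 | z.down [-0. -1. -0.]
F u 0.75 n 0.46 face angle if D=.023: 0.8797 rad
```

View pics/side_4.png

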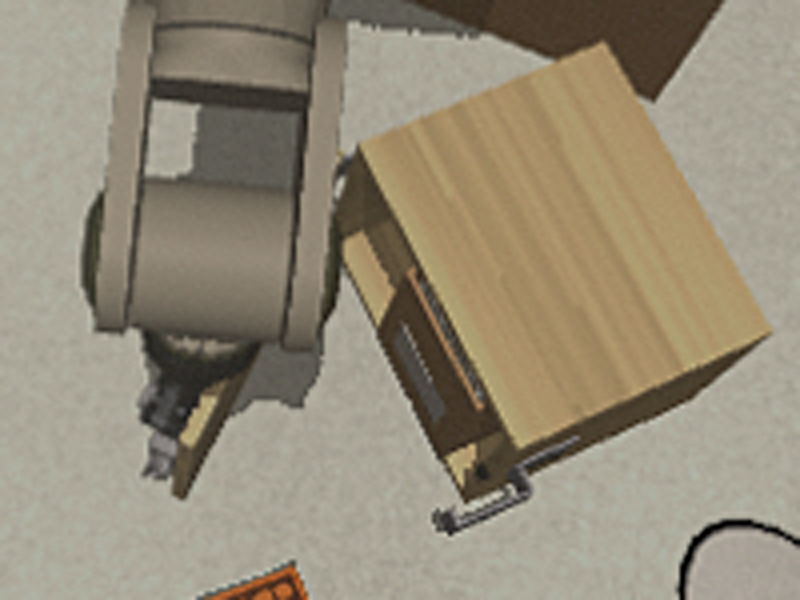

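Request:
carry_out --plan '[[[0.0006,0,0.0083],[0,-2.5,0],0],[[0.001,0,0.0133],[0,-4,0],0],[[0.001,0,0.0133],[0,-4,0],0],[[0.001,0,0.0133],[0,-4,0],0],[[0.001,0,0.0133],[0,-4,0],0],[[0.001,0,0.0133],[0,-4,0],0],[[0.001,0,0.0133],[0,-4,0],0],[[0.0006,0,0.0083],[0,-2.5,0],0]]'

```text
time_s: 13.62
position: [0.6168, 0.0694, 0.1547]
tool_rot: [[0.995, 0.0, 0.096], [-0.096, -0.0, 0.995], [0.0, -1.0, -0.0]]
ft_force: [0.2, -0.4, 0.3]
grip_width: 0.0002
```

Request:
carry_out --plan '[[[0.0005,0,0.0066],[0,-2,0],0],[[0.0005,0,0.0066],[0,-2,0],0],[[0.0005,0,0.0066],[0,-2,0],0],[[0.0005,0,0.0066],[0,-2,0],0],[[0.00025,0,0.0033],[0,-1,0],0]]'

```text
time_s: 14.25
position: [0.6199, 0.0989, 0.1547]
tool_rot: [[0.998, -0.0, -0.06], [0.06, -0.0, 0.998], [-0.0, -1.0, -0.0]]
ft_force: [-0.4, -0.7, 0.3]
grip_width: -0.0002
```

```bash
python3 st.py;python3 - <<'E'
from rig import env
from h import *
p=env.get_image("side"); crop(p,140,290,250,450,4,"pics/side_5.png")
E
```

```text
14.25 own [-0.1717 -0.0587  0.1547] F own [-0.55  0.55  0.35] [-1.7 33.  68.1 -0.  78.9 -5.2]
theta_tool deg 12.78  r 0.1881  D(n) 0.0216 | z.down [-0. -1. -0.]
F u -0.41 n 0.66 face angle if D=.023: 0.2158 rad
```

View pics/side_5.png

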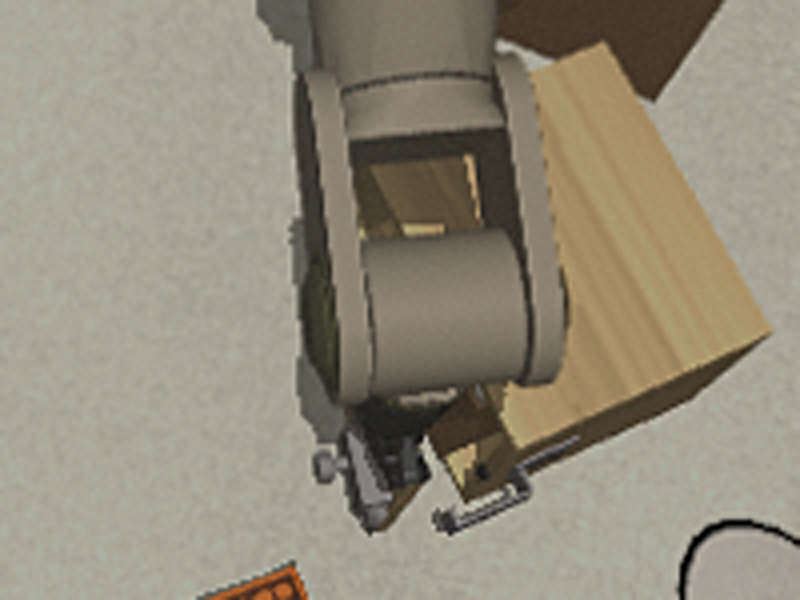

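Request:
carry_out --plan '[[[0.0004,0,0.0033],[0,-1,0],0],[[0.0004,0,0.0033],[0,-1,0],0],[[0.0004,0,0.0033],[0,-1,0],0],[[0.0004,0,0.0033],[0,-1,0],0],[[0.0004,0,0.0033],[0,-1,0],0],[[0,0,0],[0,0,0],0]]'

```text
time_s: 15.05
position: [0.6203, 0.1154, 0.1547]
tool_rot: [[0.989, -0.0, -0.146], [0.146, 0.0, 0.989], [-0.0, -1.0, 0.0]]
ft_force: [0.0, -1.1, 0.4]
grip_width: -0.0001
```

```bash
python3 st.py
```

```text
15.05 own [-0.156  -0.0638  0.1547] F own [-1.1   0.28  0.36] [-0.2 33.3 67.5  0.  79.2 -8.6]
theta_tool deg 8.05  r 0.1886  D(n) 0.0208 | z.down [-0. -1.  0.]
F u -0.12 n 1.13 face angle if D=.023: 0.1289 rad
```

Request:
carry_out --plan '[[[0,0,0.001],[0,-0.3,0],0],[[0,0,0.001],[0,-0.3,0],0],[[0,0,0.001],[0,-0.3,0],0]]'

```text
time_s: 15.42
position: [0.62, 0.1181, 0.1548]
tool_rot: [[0.987, 0.0, -0.161], [0.161, -0.0, 0.987], [0.0, -1.0, -0.0]]
ft_force: [1.6, -0.7, 0.6]
grip_width: 0.0
```

Request:
carry_out --plan '[[[0,0,0.001],[0,-0.3,0],0],[[0,0,0.001],[0,-0.3,0],0]]'

```text
time_s: 15.68
position: [0.6196, 0.1201, 0.1548]
tool_rot: [[0.985, 0.0, -0.172], [0.172, -0.0, 0.985], [0.0, -1.0, -0.0]]
ft_force: [1.0, -1.1, 0.8]
grip_width: -0.0004
```

Request:
carry_out --plan '[[[0,0,0.001],[0,-0.3,0],0],[[0,0,0.001],[0,-0.3,0],0]]'

```text
time_s: 15.92
position: [0.6192, 0.1221, 0.1548]
tool_rot: [[0.983, 0.0, -0.182], [0.182, 0.0, 0.983], [0.0, -1.0, -0.0]]
ft_force: [0.8, -0.4, 0.3]
grip_width: -0.0002
```

```bash
python3 st.py
```

```text
15.925 own [-0.1493 -0.0646  0.1548] F own [-0.63 -0.67  0.25] [  0.4  33.3  67.5   0.   79.2 -10.1]
theta_tool deg 5.77  r 0.1877  D(n) 0.0215 | z.down [ 0. -1. -0.]
F u 0.73 n 0.56 face angle if D=.023: 0.0930 rad
```

Request:
carry_out --plan '[[[0,0,0.0008],[0,-0.25,0],0],[[0,0,0.0008],[0,-0.25,0],0]]'

```text
time_s: 16.18
position: [0.6189, 0.1237, 0.1547]
tool_rot: [[0.982, -0.0, -0.191], [0.191, -0.0, 0.982], [-0.0, -1.0, -0.0]]
ft_force: [0.4, -0.8, -0.3]
grip_width: -0.0001
```

Request:
carry_out --plan '[[[0,0,0.0008],[0,-0.25,0],0],[[0,0,0.0008],[0,-0.25,0],0]]'

```text
time_s: 16.42
position: [0.6186, 0.1252, 0.1547]
tool_rot: [[0.98, 0.0, -0.199], [0.199, 0.0, 0.98], [0.0, -1.0, 0.0]]
ft_force: [0.5, -1.1, 0.6]
grip_width: 0.0
```

Request:
carry_out --plan '[[[0,0,0.0008],[0,-0.25,0],0],[[0,0,0.0008],[0,-0.25,0],0]]'

```text
time_s: 16.68
position: [0.6183, 0.1268, 0.1547]
tool_rot: [[0.978, 0.0, -0.208], [0.208, 0.0, 0.978], [0.0, -1.0, 0.0]]
ft_force: [0.5, -0.6, 1.4]
grip_width: -0.0001
```

```bash
python3 st.py
```

```text
16.675 own [-0.1445 -0.065   0.1547] F own [-0.73 -0.28  1.4 ] [  0.9  33.3  67.5   0.   79.2 -11.1]
theta_tool deg 4.57  r 0.1872  D(n) 0.0206 | z.down [ 0. -1.  0.]
F u 0.34 n 0.71 face angle if D=.023: 0.0674 rad
```

Request:
carry_out --plan '[[[0,0,0.0008],[0,-0.25,0],0],[[0,0,0.0008],[0,-0.25,0],0]]'

```text
time_s: 16.92
position: [0.6179, 0.1284, 0.1547]
tool_rot: [[0.976, 0.0, -0.216], [0.216, 0.0, 0.976], [0.0, -1.0, 0.0]]
ft_force: [1.7, -0.2, 0.4]
grip_width: 0.0001
```

Request:
carry_out --plan '[[[0,0,0.0008],[0,-0.25,0],0],[[0,0,0.0008],[0,-0.25,0],0]]'

```text
time_s: 17.18
position: [0.6176, 0.1299, 0.1547]
tool_rot: [[0.974, 0.0, -0.225], [0.225, 0.0, 0.974], [0.0, -1.0, 0.0]]
ft_force: [0.6, -1.2, 1.0]
grip_width: 0.0001
```

Request:
carry_out --plan '[[[0,0,0.0008],[0,-0.25,0],0],[[0,0,0.0008],[0,-0.25,0],0]]'

```text
time_s: 17.42
position: [0.6172, 0.1315, 0.1547]
tool_rot: [[0.972, -0.0, -0.233], [0.233, 0.0, 0.972], [-0.0, -1.0, 0.0]]
ft_force: [1.1, -0.2, -0.1]
grip_width: -0.0001
```

```bash
python3 st.py
```

```text
17.425 own [-0.1397 -0.0653  0.1547] F own [-0.5  -1.04 -0.09] [  1.3  33.3  67.5   0.   79.2 -12.2]
theta_tool deg 2.86  r 0.1866  D(n) 0.0214 | z.down [-0. -1.  0.]
F u 1.06 n 0.45 face angle if D=.023: 0.0416 rad
```

Request:
carry_out --plan '[[[0,0,0.0008],[0,-0.25,0],0],[[0,0,0.0008],[0,-0.25,0],0]]'

```text
time_s: 17.68
position: [0.6168, 0.133, 0.1547]
tool_rot: [[0.97, -0.0, -0.242], [0.242, -0.0, 0.97], [-0.0, -1.0, -0.0]]
ft_force: [0.8, -1.2, 0.0]
grip_width: 0.0003
```

Request:
carry_out --plan '[[[0,0,0.0008],[0,-0.25,0],0],[[0,0,0.0008],[0,-0.25,0],0]]'

```text
time_s: 17.92
position: [0.6165, 0.1346, 0.1547]
tool_rot: [[0.968, 0.0, -0.25], [0.25, -0.0, 0.968], [0.0, -1.0, -0.0]]
ft_force: [0.7, 0.3, -0.5]
grip_width: -0.0002
```

Request:
carry_out --plan '[[[0,0,0.0008],[0,-0.25,0],0],[[0,0,0.0008],[0,-0.25,0],0]]'

```text
time_s: 18.18
position: [0.6162, 0.1357, 0.1547]
tool_rot: [[0.966, 0.0, -0.258], [0.258, -0.001, 0.966], [0.0, -1.0, -0.001]]
ft_force: [2.7, -3.4, 0.6]
grip_width: -0.0003
```

```bash
python3 st.py;python3 - <<'E'
from rig import env
from h import *
p=env.get_image("side"); crop(p,140,290,250,450,4,"pics/side_6.png")
E
```

```text
18.175 own [-0.1354 -0.0656  0.1547] F own [-3.97 -1.62  0.59] [  1.7  33.3  67.5  -0.   79.2 -13.3]
theta_tool deg 1.15  r 0.1861  D(n) 0.0227 | z.down [ 0.    -1.    -0.001]
F u 1.70 n 3.94 face angle if D=.023: 0.0183 rad
```

View pics/side_6.png

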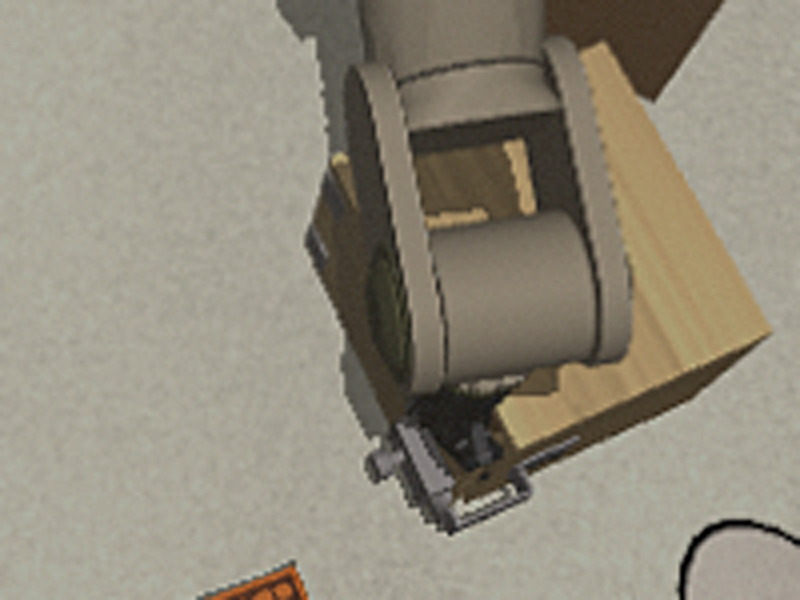

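Request:
carry_out --plan '[[[0,0,0.0005],[0,-0.15,0],0],[[0,0,0.0005],[0,-0.15,0],0]]'

```text
time_s: 18.48
position: [0.6161, 0.1369, 0.1547]
tool_rot: [[0.965, 0.001, -0.263], [0.263, -0.0, 0.965], [0.0, -1.0, -0.0]]
ft_force: [3.4, -4.0, -0.5]
grip_width: -0.0002
```

Request:
carry_out --plan '[[[0,0,0.0005],[0,-0.15,0],0],[[0,0,0.0005],[0,-0.15,0],0]]'

```text
time_s: 18.73
position: [0.6159, 0.1379, 0.1547]
tool_rot: [[0.963, 0.001, -0.268], [0.268, -0.0, 0.963], [0.001, -1.0, -0.0]]
ft_force: [3.1, -3.5, -1.1]
grip_width: -0.0003
```

Request:
carry_out --plan '[[[0,0,0.0005],[0,-0.15,0],0],[[0,0,0.0005],[0,-0.15,0],0]]'

```text
time_s: 18.98
position: [0.6157, 0.1389, 0.1548]
tool_rot: [[0.962, 0.001, -0.273], [0.273, -0.0, 0.962], [0.001, -1.0, -0.001]]
ft_force: [4.9, -4.9, -1.5]
grip_width: -0.0003
```

Request:
carry_out --plan '[[[0,0,0.0005],[0,-0.15,0],0],[[0,0,0.0005],[0,-0.15,0],0]]'

```text
time_s: 19.23
position: [0.6154, 0.1399, 0.1548]
tool_rot: [[0.96, 0.001, -0.279], [0.279, 0.0, 0.96], [0.001, -1.0, -0.0]]
ft_force: [4.0, -2.8, -0.3]
grip_width: 0.0
```

```bash
python3 st.py
```

```text
19.225 own [-0.1311 -0.0659  0.1548] F own [-3.83 -3.05 -0.3 ] [  2.1  33.3  67.6   0.   79.1 -14.1]
theta_tool deg 0.00  r 0.1859  D(n) 0.0221 | z.down [ 0.001 -1.    -0.   ]
F u 3.05 n 3.83 face angle if D=.023: -0.0047 rad
```

Request:
carry_out --plan '[[[0.0004,0,0.0005],[0,-0.15,0],0],[[0.0003,0,0.0005],[0,-0.15,0],0]]'

```text
time_s: 19.48
position: [0.6151, 0.1414, 0.1548]
tool_rot: [[0.959, -0.001, -0.284], [0.284, 0.0, 0.959], [-0.001, -1.0, 0.001]]
ft_force: [0.9, -2.3, 0.8]
grip_width: -0.0
```

Request:
carry_out --plan '[[[0.0001,0,0.0005],[0,-0.15,0],0],[[0.0001,0,0.0005],[0,-0.15,0],0]]'

```text
time_s: 19.73
position: [0.6149, 0.1425, 0.1546]
tool_rot: [[0.957, -0.001, -0.289], [0.289, 0.001, 0.957], [-0.001, -1.0, 0.001]]
ft_force: [-0.2, 0.2, -0.4]
grip_width: -0.0001
```

```bash
python3 st.py
```

```text
19.725 own [-0.1285 -0.0662  0.1546] F own [ 0.29  0.11 -0.41] [  2.3  33.3  67.5   0.   79.3 -14.5]
theta_tool deg -0.57  r 0.1860  D(n) 0.0214 | z.down [-0.001 -1.     0.001]
F u -0.11 n -0.29 face angle if D=.023: -0.0186 rad
```

Request:
carry_out --plan '[[[0,0,0.0004],[0,0,0],0],[[0,0,0.0002],[0,0,0],0]]'

```text
time_s: 19.98
position: [0.615, 0.1429, 0.1546]
tool_rot: [[0.957, -0.0, -0.289], [0.289, 0.0, 0.957], [-0.0, -1.0, 0.0]]
ft_force: [0.4, 0.1, 0.6]
grip_width: -0.0003
```

Request:
carry_out --plan '[[[0,0,0.0003],[0,0,0],0],[[0,0,0.0002],[0,0,0],0]]'

```text
time_s: 20.23
position: [0.6149, 0.1432, 0.1547]
tool_rot: [[0.957, -0.0, -0.288], [0.288, 0.0, 0.957], [-0.0, -1.0, 0.0]]
ft_force: [0.4, 0.3, 0.3]
grip_width: -0.0002
```

```bash
python3 st.py
```

```text
20.225 own [-0.1278 -0.0664  0.1547] F own [ 0.19 -0.45  0.28] [  2.4  33.3  67.5   0.   79.2 -14.4]
theta_tool deg -0.57  r 0.1862  D(n) 0.0207 | z.down [-0. -1.  0.]
F u 0.45 n -0.19 face angle if D=.023: -0.0223 rad
```

Request:
carry_out --plan '[[[0,0,0.0003],[0,0,0],0],[[0,0,0.0002],[0,0,0],0]]'

```text
time_s: 20.48
position: [0.6148, 0.1437, 0.1547]
tool_rot: [[0.957, -0.0, -0.289], [0.289, -0.0, 0.957], [-0.0, -1.0, -0.0]]
ft_force: [0.2, 0.3, 0.4]
grip_width: -0.0001
```

Request:
carry_out --plan '[[[0,0,0.0003],[0,0,0],0],[[0,0,0.0002],[0,0,0],0]]'

```text
time_s: 20.72
position: [0.6147, 0.144, 0.1547]
tool_rot: [[0.958, 0.0, -0.288], [0.288, -0.0, 0.958], [0.0, -1.0, -0.0]]
ft_force: [0.1, -1.0, 0.5]
grip_width: -0.0001
```

```bash
python3 st.py
```

```text
20.725 own [-0.127  -0.0665  0.1547] F own [-0.97  0.23  0.53] [  2.5  33.3  67.5  -0.   79.2 -14.3]
theta_tool deg -0.57  r 0.1863  D(n) 0.0199 | z.down [ 0. -1. -0.]
F u -0.24 n 0.97 face angle if D=.023: -0.0265 rad
```

Request:
carry_out --plan '[[[0,0,0.0003],[0,0,0],0],[[0,0,0],[0,0,0],0]]'

```text
time_s: 20.98
position: [0.6146, 0.1444, 0.1547]
tool_rot: [[0.957, 0.0, -0.289], [0.289, -0.0, 0.957], [0.0, -1.0, -0.0]]
ft_force: [0.4, -1.0, 1.0]
grip_width: 0.0001
```

Request:
carry_out --plan '[[[0,0,0.0003],[0,0,0],0],[[0,0,0],[0,0,0],0]]'

```text
time_s: 21.22
position: [0.6145, 0.1447, 0.1547]
tool_rot: [[0.957, 0.0, -0.289], [0.289, 0.0, 0.957], [0.0, -1.0, 0.0]]
ft_force: [1.3, -0.8, -0.8]
grip_width: -0.0001
```

```bash
python3 st.py
```

```text
21.225 own [-0.1262 -0.0665  0.1547] F own [-1.12 -1.07 -0.79] [  2.5  33.3  67.5   0.   79.2 -14.2]
theta_tool deg -0.57  r 0.1863  D(n) 0.0191 | z.down [ 0. -1.  0.]
F u 1.06 n 1.13 face angle if D=.023: -0.0307 rad
```

Request:
carry_out --plan '[[[0,0,0.0003],[0,0,0],0],[[0,0,0],[0,0,0],0]]'

```text
time_s: 21.48
position: [0.6145, 0.1449, 0.1547]
tool_rot: [[0.957, 0.0, -0.288], [0.288, -0.0, 0.957], [0.0, -1.0, -0.0]]
ft_force: [1.1, -1.5, -0.3]
grip_width: -0.0005
```

Request:
carry_out --plan '[[[0,0,0.0003],[0,0,0],0],[[0,0,0],[0,0,0],0]]'

```text
time_s: 21.72
position: [0.6145, 0.145, 0.1547]
tool_rot: [[0.958, 0.0, -0.288], [0.288, -0.0, 0.958], [0.0, -1.0, -0.001]]
ft_force: [3.1, -3.5, -0.5]
grip_width: 0.0
```

Request:
carry_out --plan '[[[0,0,0.0003],[0,0,0],0],[[0,0,0],[0,0,0],0]]'

```text
time_s: 21.98
position: [0.6145, 0.145, 0.1547]
tool_rot: [[0.958, 0.0, -0.288], [0.288, -0.001, 0.958], [0.0, -1.0, -0.001]]
ft_force: [2.2, -4.2, -0.2]
grip_width: -0.0001
```

```bash
python3 st.py
```

```text
21.975 own [-0.1259 -0.0665  0.1547] F own [-4.65 -0.97 -0.17] [  2.6  33.3  67.5  -0.1  79.2 -14.2]
theta_tool deg -0.57  r 0.1863  D(n) 0.0188 | z.down [ 0.    -1.    -0.001]
F u 0.92 n 4.66 face angle if D=.023: -0.0323 rad
```

Request:
carry_out --plan '[[[0,0,-0.001],[0,0,0],0],[[0,0,-0.001],[0,0,0],0],[[0,0,-0.002],[0,0,0],0],[[0,0,-0.003],[0,0,0],0],[[0,0,-0.005],[0,0,0],0],[[0,0,-0.01],[0,0,0],0],[[0,0,-0.02],[0,0,0],0],[[0,0,-0.02],[0,0,0],0]]'

```text
time_s: 22.98
position: [0.6326, 0.0845, 0.1547]
tool_rot: [[0.958, 0.0, -0.288], [0.288, -0.0, 0.958], [0.0, -1.0, -0.0]]
ft_force: [0.9, -0.3, 0.1]
grip_width: 0.0002
```

Request:
carry_out --plan '[[[0,-0.04,-0.03],[0,0,0],0],[[0,-0.05,-0.03],[0,0,0],0],[[0,-0.05,-0.03],[0,0,0],0],[[0,0,-0.05],[0,0,0],0],[[0,0,-0.05],[0,0,0],0],[[0,0,-0.04],[0,0,0],0],[[0,0,0],[0,0,0],0]]'

```text
time_s: 23.85
position: [0.6985, -0.1384, 0.2932]
tool_rot: [[0.959, -0.002, -0.284], [0.284, 0.0, 0.959], [-0.001, -1.0, 0.001]]
ft_force: [-0.1, -0.8, -0.7]
grip_width: -0.0
```

```bash
python3 st.py;python3 - <<'E'
from rig import env
from h import *
for n,c in (("side",(140,290,250,450)),("top",(125,245,135,325))):
    p=env.get_image(n); crop(p,*c,4,f"pics/{n}_7.png"); cv2.imwrite(f"pics/{n}_7f.png",p["image"][:,:,::-1])
E
```

```text
23.85 own [-0.4216 -0.0674  0.2932] F own [-0.73  0.37 -0.71] [-20.7  38.9  34.4  -0.  106.8 -37.2]
theta_tool deg -0.00  r 0.1874  D(n) 0.3126 | z.down [-0.001 -1.     0.001]
F u -0.37 n 0.73 face angle if D=.023: 1.5242 rad
```

View pics/side_7.png

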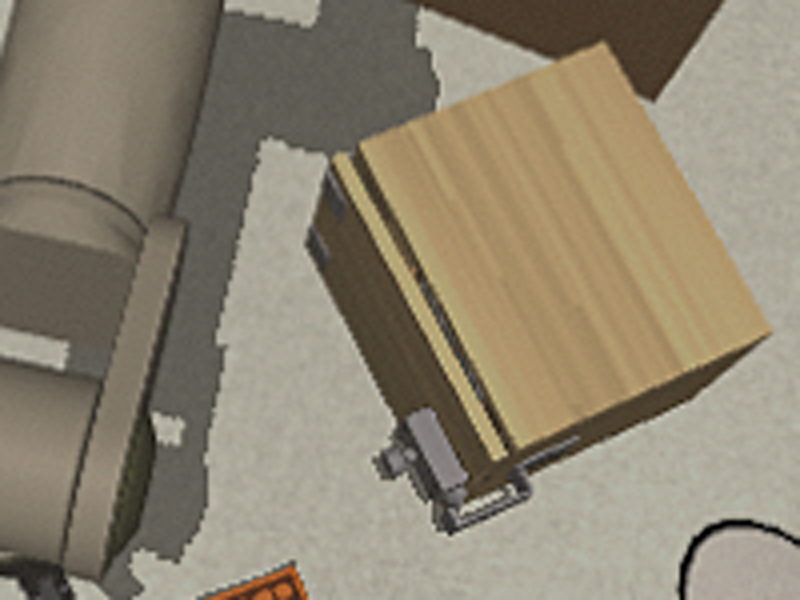

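View pics/top_7.png

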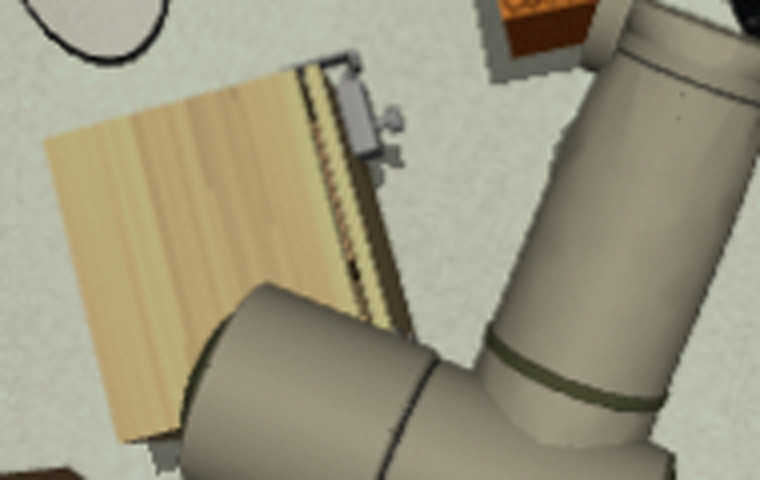

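View pics/side_7f.png

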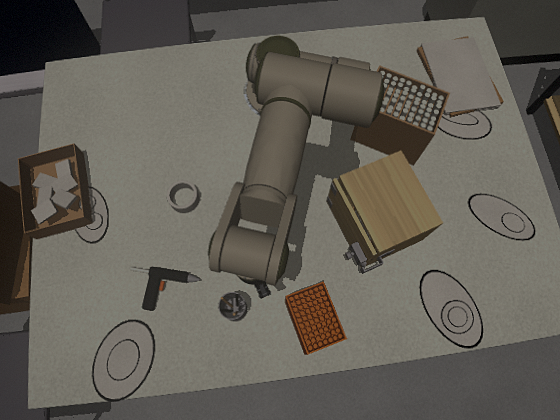

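View pics/top_7f.png

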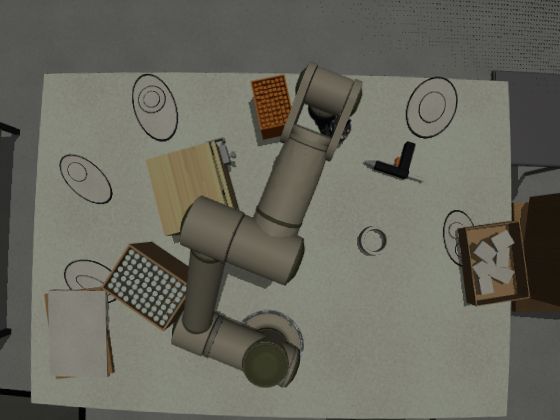

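Run:
```python
from rig import env
from h import *
o=env.observe(); print(o["joint_efforts"].round(2),o["qvel"].round(2))
p=env.get_image("side"); crop(p,20,170,320,520,4,"pics/z2.png")
a=P0=pickle.load(open("side0.pkl","rb")); crop(a,20,170,320,520,4,"pics/z0.png")
```

```text
[-1.900e+00 -6.028e+01 -2.508e+01 -8.000e-02 -2.000e-02 -3.000e-02] [ 1.69 -1.07  0.51  0.13 -0.01  0.19]
```

View pics/z2.png

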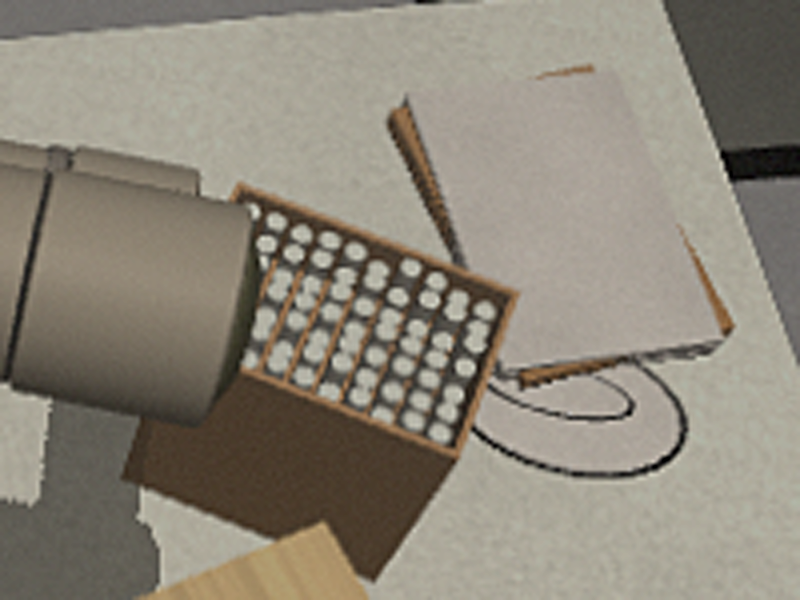

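View pics/z0.png

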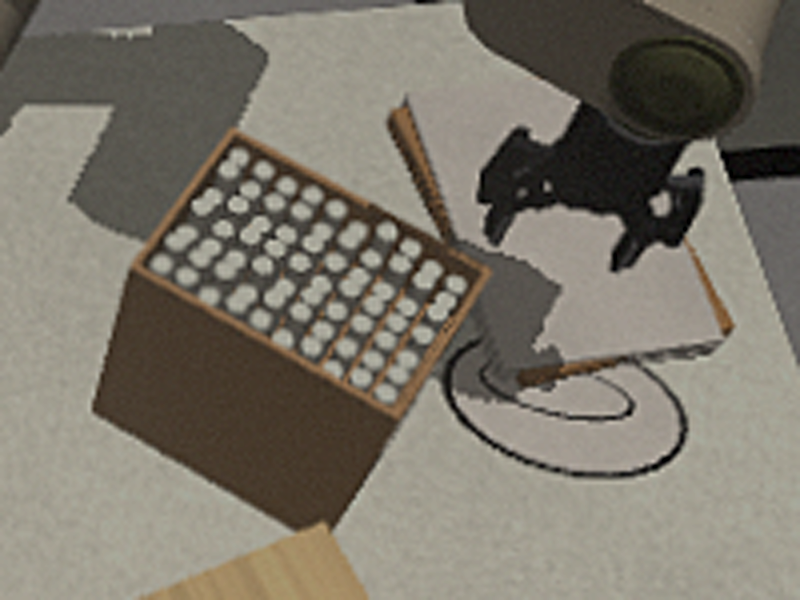

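Request:
carry_out --plan '[[[-0.03,-0.02,-0.03],[0,0,0],0],[[-0.035,-0.02,-0.031],[0,0,0],0],[[-0.035,-0.02,-0.031],[0,0,0],0],[[-0.035,-0.02,-0.031],[0,0,0],0],[[0,0,0],[0,0,0],0],[[0,0,0],[0,0,0],0]]'

```text
time_s: 24.75
position: [0.605, -0.2896, 0.3747]
tool_rot: [[0.957, 0.0, -0.29], [0.29, 0.0, 0.957], [0.0, -1.0, 0.0]]
ft_force: [-0.3, 0.0, -1.2]
grip_width: -0.0001
```

```bash
python3 st.py;python3 - <<'E'
from rig import env
from h import *
o=env.observe(); print(o["joint_efforts"].round(2),o["qvel"].round(2))
for n in ("side","top"):
    p=env.get_image(n); cv2.imwrite(f"pics/{n}_8f.png",p["image"][:,:,::-1])
    if n=="side": crop(p,140,290,250,450,4,"pics/side_8.png")
    for t in ["glue_gun","tape","pen_pot","carton_front"]:
        for r in env.outline_of(t,p)[:2]: print(n,t,round(r["conf"],2),r["pixel"],r["mask"].sum())
E
```

```text
24.75 own [-0.5403  0.065   0.3747] F own [ 0.12  0.33 -1.2 ] [-35.7  33.8  31.    0.  115.2 -52.5]
theta_tool deg -0.57  r 0.0507  D(n) 0.4318 | z.down [ 0. -1.  0.]
F u -0.33 n -0.12 face angle if D=.023: 2.1417 rad
[-1.520e+00 -5.818e+01 -2.523e+01 -6.000e-02  1.000e-02 -1.000e-02] [ 1.02  0.65  0.27 -0.06  0.1  -0.13]
side glue_gun 0.8 [277.7, 155.9] 971
side pen_pot 0.93 [305.8, 232.9] 636
side carton_front 0.7 [116.4, 400.7] 5953
side carton_front 0.67 [317.0, 311.9] 2862
top glue_gun 0.68 [160.3, 406.1] 86
top tape 0.88 [232.6, 380.2] 344
top pen_pot 0.86 [131.0, 338.2] 549
top carton_front 0.83 [106.9, 273.4] 2089
top carton_front 0.82 [281.2, 152.8] 5356
```

View pics/side_8f.png

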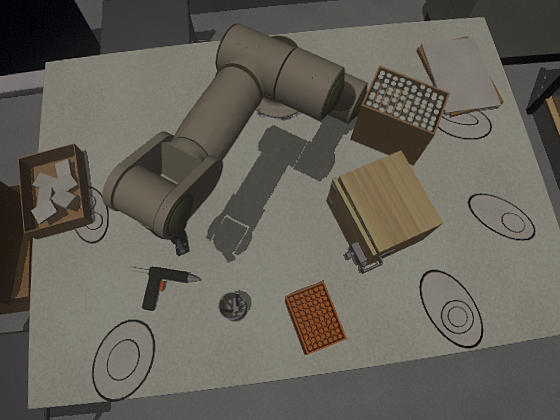

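View pics/top_8f.png

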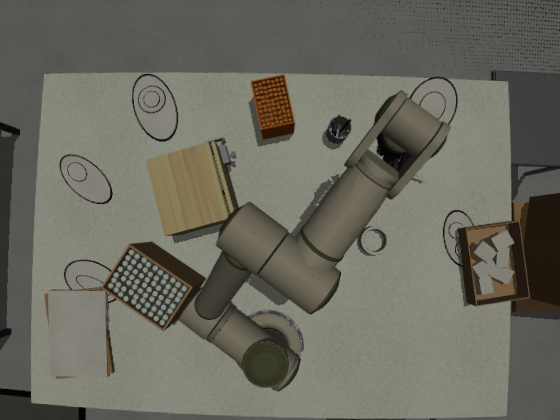

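View pics/side_8.png

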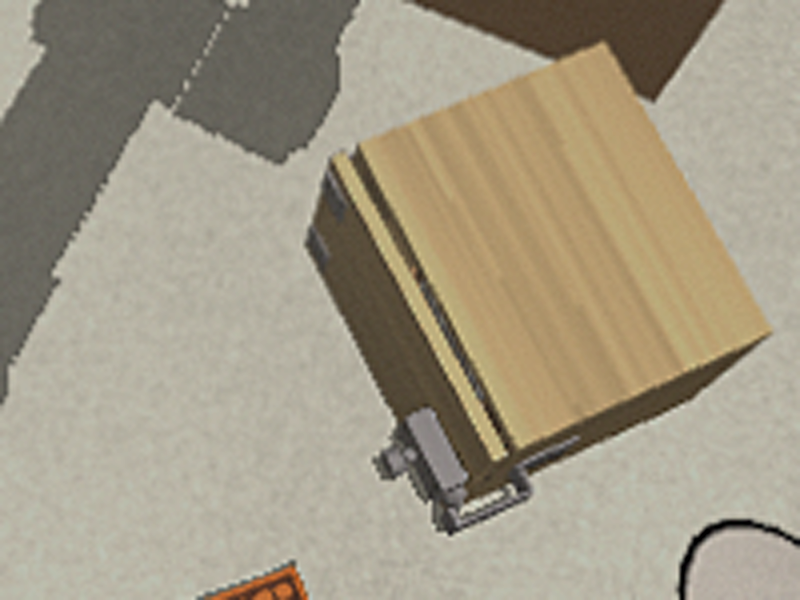

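Request:
carry_out --plan '[[[0,0,0],[0,0,0],0],[[0,0,0],[0,0,0],0],[[0,0,0],[0,0,0],0],[[0,0,0],[0,0,0],0]]'

```text
time_s: 25.75
position: [0.6047, -0.2908, 0.3747]
tool_rot: [[0.957, -0.0, -0.289], [0.289, 0.0, 0.957], [-0.0, -1.0, 0.0]]
ft_force: [0.1, 1.1, -0.2]
grip_width: 0.0003
```

Run:
```python
from rig import env
from h import *
o=env.observe(); print(o["joint_efforts"].round(3),o["qvel"].round(2),o["q"].round(2))
p=env.get_image("side"); crop(p,20,170,300,500,4,"pics/z3.png")
p=env.get_image("top"); crop(p,220,370,90,290,4,"pics/z4.png")
o=env.observe(); print(o["joint_efforts"].round(3))
```

```text
[-1.0000e-03 -5.7291e+01 -2.4759e+01 -0.0000e+00  0.0000e+00 -0.0000e+00] [ 0.03 -0.07  0.04  0.09  0.07  0.13] [-35.76  33.87  30.93  -0.   115.2  -52.53]
[-4.0000e-03 -5.7293e+01 -2.4759e+01 -0.0000e+00  0.0000e+00 -0.0000e+00]
```

View pics/z3.png

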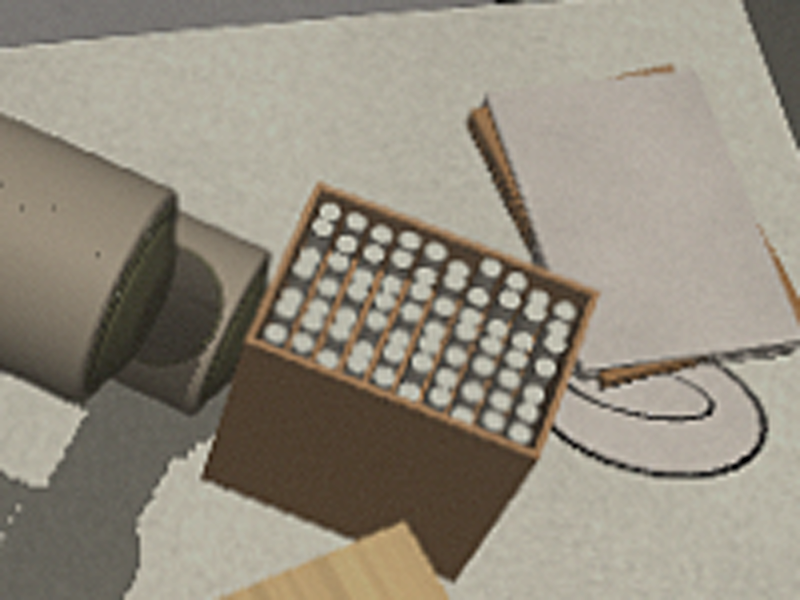

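View pics/z4.png

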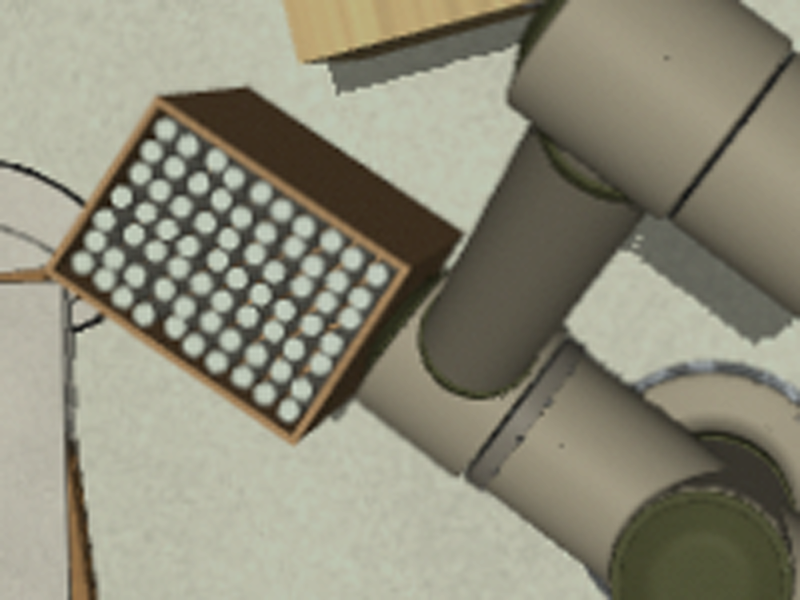

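Request:
carry_out --plan '[[[0.014,-0.005,0.03],[0,0,0],0],[[0.014,-0.005,0.045],[0,0,0],0],[[0.014,-0.005,0.055],[0,0,0],0],[[0.014,0,0.055],[0,0,0],0],[[0.014,0,0.055],[0,0,0],0],[[0.014,0,0.055],[0,0,0],0],[[0.014,0,0.055],[0,0,0],0],[[0.014,0,0.055],[0,0,0],0]]'

```text
time_s: 26.85
position: [0.5947, 0.1311, 0.3899]
tool_rot: [[0.958, 0.0, -0.288], [0.288, -0.0, 0.958], [0.0, -1.0, -0.0]]
ft_force: [0.1, -1.1, 0.2]
grip_width: 0.0001
```

Request:
carry_out --plan '[[[0,0,0.055],[0,0,0],0],[[0,0,0.055],[0,0,0],0],[[0,0,0.055],[0,0,0],0],[[0,0,0.03],[0,0,0],0],[[0,0,0],[0,0,0],0],[[0,0,0],[0,0,0],0],[[0,0,0],[0,0,0],0]]'

```text
time_s: 27.72
position: [0.5393, 0.315, 0.3897]
tool_rot: [[0.958, -0.0, -0.287], [0.287, -0.0, 0.958], [-0.0, -1.0, -0.0]]
ft_force: [1.0, -0.9, 0.0]
grip_width: -0.0
```

Run:
```python
from rig import env
from h import *
o=env.observe(); print(o["time_s"],o["joint_efforts"].round(3),o["qvel"].round(2),o["q"].round(2),o["position"])
for n in ("side","top"):
    p=env.get_image(n); cv2.imwrite(f"pics/{n}_9f.png",p["image"][:,:,::-1])
    for t in ["glue_gun","tape","pen_pot"]:
        for r in env.outline_of(t,p)[:1]: print(n,t,round(r["conf"],2),r["pixel"],r["mask"].sum())
```

```text
27.725 [ 4.3000e-01 -5.2058e+01 -2.4882e+01  9.0000e-03  1.0000e-03 -5.0000e-03] [-0.02  0.05 -0.04  0.05 -0.01  0.18] [ 1.9450e+01  2.7770e+01  3.9290e+01 -1.0000e-02  1.1295e+02  2.7600e+00] [0.5393232  0.31498382 0.38974598]
side glue_gun 0.58 [278.6, 156.3] 940
side tape 0.63 [186.9, 177.4] 553
side pen_pot 0.81 [306.7, 229.4] 643
top glue_gun 0.58 [165.4, 400.2] 755
top tape 0.63 [237.6, 386.1] 376
top pen_pot 0.92 [130.2, 340.7] 560
```

View pics/side_9f.png

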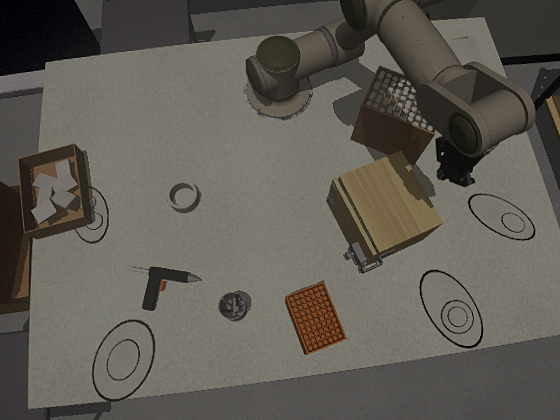

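View pics/top_9f.png

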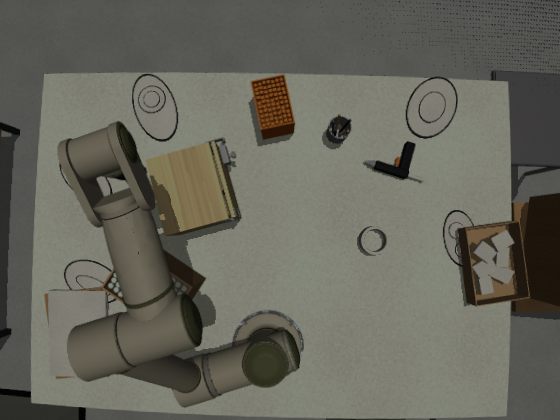

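Request:
carry_out --plan '[[[0,0,0],[0,0,0],0],[[0,0,0],[0,0,0],0],[[0,0,0],[0,0,0],0]]'

```text
time_s: 28.5
position: [0.5388, 0.3161, 0.3897]
tool_rot: [[0.957, -0.0, -0.289], [0.289, -0.0, 0.957], [-0.0, -1.0, -0.0]]
ft_force: [-0.3, 0.4, -0.1]
grip_width: 0.0002
```

Run:
```python
from rig import env
from h import *
o=env.observe(); print(o["time_s"],o["joint_efforts"].round(3))
p=env.get_image("side"); crop(p,140,290,250,450,4,"pics/side_10.png")
print(env.close_job())
```

```text
28.5 [-6.0000e-03 -5.2104e+01 -2.4891e+01 -0.0000e+00  1.0000e-03 -0.0000e+00]
the job is handed in; nothing more can be done
None
```

View pics/side_10.png

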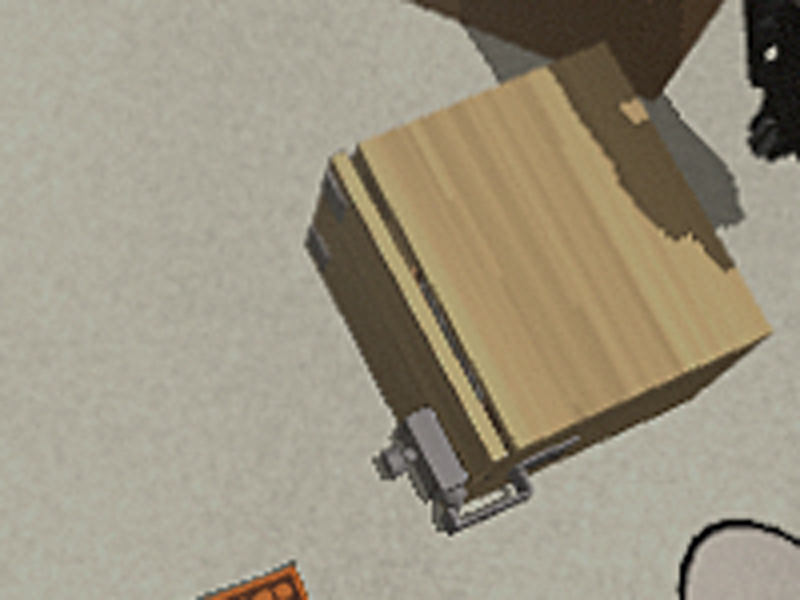

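The carton is in, the door is latched and stays shut by itself, and I handed the job in at about 28.5 s. One thing went wrong: the arm bumped a carton that was not part of the job.

- **Carton:** I slid it in with about 4–5 N just under its rim. With the arm backed off, both cameras put its front within about 1–3 mm of the cabinet's front edges. The side view alone gives under 1 mm.
- **Door:** I swung it slowly from about 1.40 rad. The tongue touched the keeper at about 0.02 rad and rode over it at 4–7 N. The force then dropped to about zero at the snap. I pressed on until the buffer answered at about 4.7 N, well under 14 N, and let go. The door was still shut in every picture over the next 5 s or so.
- **Other items:** The glue gun, tape and pen pot look unmoved. Their detected positions match the first pictures within the detector's scatter, and nothing came near them.
- **What went wrong:** The robot's shoulder pushed the larger brown carton, a look-alike near the base, a few centimetres along the table. It did not tip or fall. I did not measure the force of that push. Before handing in I turned the arm away from it. The joint torques then showed no contact, and the pictures show the arm clear of everything.

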